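# Load the tea-cup warmer in the niche

### The job

The cup warmer is heating with nothing in it: first put it on standby by pressing the white key of its key bank all the way down, so that the red key pops up, then lift the warmer's lid off by its knob and set it aside flat on the counter. Stand every celadon cup that is on the tea tray upright inside the warmer, side by side on its floor, and put the lid back on so that it sits fully home. Last of all press the amber key all the way down, so that it alone stays down, and leave the tea pet, the glass jar and the tong where they are.

Things in the scene. Friction and masses are not known exactly. Their poses are not given: they have to be found in the camera images.
- warmer: round grey cup warmer with a dark foot, fixed to the counter: an open pot of 212 mm outer and about 200 mm inner diameter, rim 78 mm above the counter, flat inner floor 20 mm above the counter (58 mm deep); it holds four cups side by side; origin at the centre of its underside on the counter, z up
- lid: loose round wooden lid, 0.2 to 0.4 kg: disc of 214 mm diameter, 8 mm thick; under it a plug of 188 mm diameter, 8 mm deep, that drops inside the warmer's rim; on top a black cylindrical knob, 30 mm diameter, 30 mm tall. Origin: centre of the plug's underside, z up (disc top at 16 mm, knob top at 46 mm). Seated, the origin is on the warmer's axis, 70 mm above the warmer's origin, 8 mm clear of the cups
- lid_knob (a point): centre of the top of the lid's knob
- key_bank: black fixed housing, 84 (its x) x 150 (its y) x 40 mm tall, origin at the centre of its underside. Red, white and amber keys stand in a row along y, at y = -44, 0 and +44 mm. Interlocked: their depths below fully up always add up to 10 mm, so pressing one fully down pushes the one that was down fully up; a key stays where it is left. Pressing takes 2 to 3 N up to a hard stop
- key_red (a joint): red key of the bank (heat, fully down at the start): how far it has risen in m, 0 = fully down, 0.010 = fully up (popped up); note that it reads the opposite way to the other two
- key_white (a joint): white key of the bank (standby, up at the start): travel in m, 0 = fully up, 0.010 = fully down; moves straight down when pressed
- key_amber (a joint): amber (orange-yellow) key of the bank (keep warm, up at the start): travel in m, 0 = fully up, 0.010 = fully down; moves straight down when pressed
- key_red_top (a point): centre of the red key's flat top, which is 44 mm (bank's x) by 34 mm (bank's y); moves with the key: 16 mm above the housing's top face when up, 6 mm when down
- key_white_top (a point): centre of the white key's flat top, which is 44 mm (bank's x) by 34 mm (bank's y); moves with the key: 16 mm above the housing's top face when up, 6 mm when down
- key_amber_top (a point): centre of the amber key's flat top, which is 44 mm (bank's x) by 34 mm (bank's y); moves with the key: 16 mm above the housing's top face when up, 6 mm when down
- tea_tray: flat light-wood tea tray, fixed, 240 x 240 x 12 mm, no rim; origin at the centre of its underside; the cups stand on its top, 12 mm above the counter
- cup1: celadon (pale grey-green) handleless ceramic tea cup, open at the top, 50 mm across the rim, 49 mm at 25 mm up, 40 mm across the foot, 42 mm tall, wall 3.5 mm, about 90 g; round, so its yaw does not matter; origin at the centre of its underside, z up when upright. Starts upright on the tea tray; may be absent.
- cup2: celadon (pale grey-green) handleless ceramic tea cup, open at the top, 50 mm across the rim, 49 mm at 25 mm up, 40 mm across the foot, 42 mm tall, wall 3.5 mm, about 90 g; round, so its yaw does not matter; origin at the centre of its underside, z up when upright. Starts upright on the tea tray; may be absent.
- cup3: celadon (pale grey-green) handleless ceramic tea cup, open at the top, 50 mm across the rim, 49 mm at 25 mm up, 40 mm across the foot, 42 mm tall, wall 3.5 mm, about 90 g; round, so its yaw does not matter; origin at the centre of its underside, z up when upright. Starts upright on the tea tray; may be absent.
- cup4: celadon (pale grey-green) handleless ceramic tea cup, open at the top, 50 mm across the rim, 49 mm at 25 mm up, 40 mm across the foot, 42 mm tall, wall 3.5 mm, about 90 g; round, so its yaw does not matter; origin at the centre of its underside, z up when upright. Starts upright on the tea tray; may be absent.
- tea_pet: small terracotta toad figure, about 62 mm wide, 50 mm tall, loose on the counter beyond the work; origin at the centre of its underside; leave alone
- glass_jar: small glass jar with a cork lid, 56 mm diameter, 71 mm tall, loose; origin at the centre of its underside; leave alone
- tong: bamboo tong lying on the counter between the robot and the warmer, 150 mm long along its y, 25 mm wide, 12 mm tall, loose; origin at its middle, on its underside; leave alone
Mind the look-alikes: they are no part of the job. Leave any pink or yellow look-alike of the cup2 alone. Several things have the shape of the warmer; the one meant has the colours described above.

How it is judged:
On the way, in this order (a step that is already met when the one before it is completed fails the run):
1. the white key is pressed down and the red and amber keys are up (value of joint each of key_red, key_white above 0.008 m and value of joint key_amber below 0.002 m), for 0.2 s.
2. the lid is off the warmer, set aside flat on the counter and let go (horizontal distance between lid and warmer above 0.19 m and height (world z) of lid below 0.03 m and angle between lid's own z axis and vertical below 0.15 rad and linear speed of lid below 0.03 m/s and contact force between the fingers and lid below 0.3 N), for 0.2 s.
3. every cup stands upright on the warmer's floor, let go (horizontal distance between each of cup1, cup2, cup3, cup4 and warmer below 0.09 m and z of cup1 in the frame of warmer between 0.014 and 0.028 m and angle between each of cup1, cup2, cup3, cup4's own z axis and vertical below 0.2 rad and linear speed of each of cup1, cup2, cup3, cup4 below 0.03 m/s and contact force between the fingers and cup1 below 0.3 N and z of cup2 in the frame of warmer between 0.014 and 0.028 m and contact force between the fingers and cup2 below 0.3 N and z of cup3 in the frame of warmer between 0.014 and 0.028 m and contact force between the fingers and cup3 below 0.3 N and z of cup4 in the frame of warmer between 0.014 and 0.028 m and contact force between the fingers and cup4 below 0.3 N), for 0.2 s.
4. the lid is back on the warmer, fully home and let go, with the white key still down (all of step 1 and horizontal distance between lid and warmer below 0.012 m and z of lid in the frame of warmer between 0.065 and 0.074 m and angle between lid's own z axis and vertical below 0.05 rad and linear speed of lid below 0.03 m/s and contact force between the fingers and lid below 0.3 N), for 0.2 s.
5. the amber key alone is down (value of joint each of key_red, key_amber above 0.008 m and value of joint key_white below 0.002 m), for 0.2 s.
At the end, for the whole second after the job is handed in: every cup stands upright (tilt under 0.2 rad) on the warmer's floor; the lid is seated on the warmer (centred within 12 mm, height within 5 mm, level within 0.05 rad); the amber key is down (over 8 mm) and the red and white keys are up (under 2 mm); everything is let go and at rest (all of step 3 and all of step 5 and horizontal distance between lid and warmer below 0.012 m and z of lid in the frame of warmer between 0.065 and 0.074 m and angle between lid's own z axis and vertical below 0.05 rad and linear speed of lid below 0.03 m/s and contact force between the fingers and lid below 0.3 N); the robot touches nothing.
It fails at once if the tea pet is moved more than 3 cm (distance of tea_pet from where it was at the start of the episode above 0.03 m).
It fails at once if the glass jar is moved more than 3 cm (distance of glass_jar from where it was at the start of the episode above 0.03 m).
It fails at once if the tong is moved more than 3 cm (distance of tong from where it was at the start of the episode above 0.03 m).
Of cup1, cup2, cup3, cup4 only 3 to 4 are there at a start; the rules pass over those that are not, and their reading is None.
At some moment in a run one of cup1, cup2, cup3, cup4 may be knocked a few centimetres aside while the robot is not near it.
It also fails if it takes over 208 s, if anything falls off the work surface, if the arm or the gripper's body presses on something with over 40 N, if the wrist force passes 120 N, or if a joint passes its speed limit or range.

### The arm

A 6-joint arm with a two-finger parallel gripper is mounted at the origin on the work surface. World frame = base frame: x ahead of the robot, y to its left, z up, the work surface at z = 0. Lengths are in m, angles in rad, forces in N, time in s.
With the tool pointing down it reaches from about 0.225 to 0.875 m from the base axis. Payload 3.4 kg.
Tool frame: the origin (TCP) lies on the centre line of the jaws, within the pads' length; the fingertips stand 17 mm ahead of it and the grasp point (between the pads) lies 2 mm behind it; z points along the fingers, y is the line along which they close (so a half turn about z gives the same grasp; the last joint's range is limited). The gripper opens to 85 mm and grips with 20 to 120 N. Pads are 22 mm wide; open, the fingers measure 114 mm over their backs; the gripper's body (76 mm by 85 mm) begins 54 mm behind the grasp point. The pads swing forward as they close: fully open they stand 13 mm farther back than shut.
Start: joints at [-1.359, 0.276, 1.505, -0, 1.361, -0.121], TCP at [0.188, -0.543, 0.248] pointing down, gripper open.
Joint ranges: [-2.89, 2.89], [-0.75, 2.08], [0.22, 2.7], [-1.18, 4.32], [0.11, 2.71], [-2.7, 2.7]. Speed limits (rad/s): [2.57, 2.57, 3.14, 3.14, 3.14, 3.14].

### API

Orientations are given as a unit quaternion [w, x, y, z].
In Python, from rig import manip gives the robot as it stands.
- The arm moves only by the tool move_arm, never from a script. Its argument "steps" is one flat list of numbers, 7 for each row, row after row: the turn, a rotation vector about the world's x, y, z normalised to -1 to 1, where 1 is 360 degrees, then the shift along the world's x, y, z normalised to -1 to 1, where 1 is 1 m, then the opening, from -1 (shut) to 1 (fully open). A call has exactly 10 rows; each row is the pose to reach, as a shift and turn from the pose commanded when the call began, turning the shorter way round; what a row does not reach only later rows make up. A row lasts 1/10 s, in which the tool goes at most 50 mm and 8.59 degrees, less where a joint would pass 70% of its speed; a pose out of reach is approached as far as the arm can. A call with a number of a shift or a turn outside -1 to 1 is refused whole. A call with a gripper value outside its range is refused whole. The fingers move at their own pace and stop on an object; "squeeze" is the grip in N (left out, the last holds). Time passes only in rows, so rows that repeat a pose let the fingers close, or fill a call up. It gives the time, the measured TCP pose, the force, the opening and the grip force at its end, in the units of the state.
- manip.get_state(): the state, without advancing time (a new reading comes with each control period).
- manip.get_image(name): name is "side" or "top"; returns a dict with "pixels" (480x640x3 uint8, blue, green, red), "fx", "fy", "cx", "cy" (pixels), "R" (3x3) and "t" (3): a world point X has camera coordinates R X + t. Camera axes: x right, y down, z forward; pixel columns grow to the right and rows downward; lengths in m; the calibration is good to about 2 mm. A picture is of the moment at which its call begins. There is no depth.
- manip.sign_off(): hands the job in; it is judged then, once.
The state is a dict: "clock": time; "qpos": joint angles; "qd": joint speeds; "effort": joint torques, N m; "position": TCP position; "ee_rot": TCP orientation; "contact_force": force on the tool from outside, world axes, zero at the start; "moment": the same for the moment, N m; "width": finger opening in m; "gripper_force": force on a finger pad.
Only numpy, scipy, OpenCV 4.12 (cv2) and the standard library are available. Lean on these libraries where they do the work, as an engineer would, in place of code of your own. Each camera call takes 0.05 s, during which the arm holds its last target. There are 200 camera calls.

## Working session

There is one attempt and no reset: what is moved stays moved. The work goes in short steps, Python scripts to look and compute and a tool call to move; the robot and the scene stay as the last step left them, time stands still between calls to the robot, and variables do not carry over. Pictures are saved under pics/ and viewed, at most 14 in all, crops included, and the job is handed in when it is done.

Besides the shell and the picture viewer there is one more tool, called after "Call:" by a JSON object that holds its "fn" and its "kwargs", one argument or row to a line. move_arm: Moves the arm, as the interface text tells. Scaled input: -1 to 1 covers 1 m each way for a shift and 360 degrees each way for a turn. Its arguments: {"type":"object","properties":{"steps":{"type":"array"},"squeeze":{"type":"number"}},"required":["steps"]}

```bash
ls; mkdir -p pics; cat > h.py <<'E'
import numpy as np, cv2
from rig import manip
def img(n):
    return manip.get_image(n)
def ray(im,u,v,z):
    R=np.array(im["R"]);t=np.array(im["t"])
    c=-R.T@t; d=R.T@np.array([(u-im["cx"])/im["fx"],(v-im["cy"])/im["fy"],1])
    return c+d*(z-c[2])/d[2]
def proj(im,X):
    p=np.array(im["R"])@np.array(X)+np.array(im["t"])
    return np.array([im["fx"]*p[0]/p[2]+im["cx"],im["fy"]*p[1]/p[2]+im["cy"]])
E
python3 - <<'E'
from h import *
for n in("top","side"):
    i=img(n); cv2.imwrite(f"pics/{n}0.png",i["pixels"]); print(n,-np.array(i["R"]).T@i["t"],i["fx"],np.round(i["R"],2).tolist())
s=manip.get_state();print(s)
E
```

```text
pics
top [ 0.35387871 -0.08209655  1.57883151] 550.737096372752 [[-0.02, -1.0, -0.02], [-1.0, 0.02, -0.09], [0.09, 0.01, -1.0]]
side [-0.33374382  0.79642899  0.95136889] 615.5022921115965 [[-0.73, -0.68, -0.02], [-0.38, 0.43, -0.82], [0.57, -0.59, -0.57]]
{'clock': 0.1, 'qpos': array([-1.35898479e+00,  2.76511750e-01,  1.50603616e+00, -1.65287005e-05,
        1.36069222e+00, -1.20962435e-01]), 'qd': array([-0.00022906, -0.00108724, -0.00249056, -0.00126689,  0.00057226,
       -0.00069757]), 'effort': array([ 1.52778270e-03, -4.17701769e+01, -2.46404529e+01, -3.60620579e-04,
        5.79013358e-03,  7.51705642e-06]), 'position': array([ 0.18774614, -0.54300165,  0.24752579]), 'ee_rot': array([-8.22520952e-04,  9.86188970e-01,  1.65621971e-01, -4.54778968e-05]), 'contact_force': array([ 0.04801363, -0.17725177, -0.85423528]), 'moment': array([-0.01501952,  0.01658332, -0.00229285]), 'gripper_force': 0.0, 'width': 0.0852791226748001}
```

View pics/top0.png

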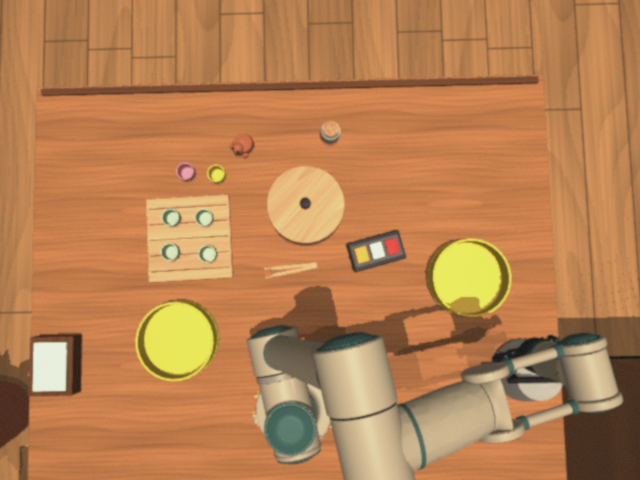

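View pics/side0.png

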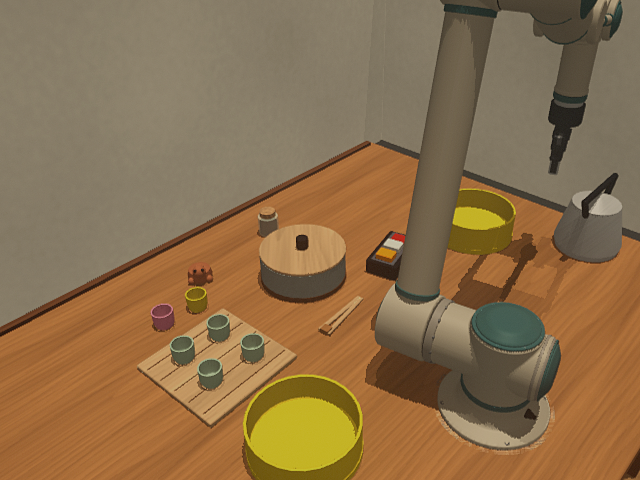

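The top view shows the lidded warmer at (306,204). The yellow pots at (470,277) and (176,340) are look-alikes: the one meant is grey with a wooden lid, and the side view shows grey walls at (303,265). Four celadon cups stand on the tray at (172,218), (205,218), (171,252) and (208,254). The pink cup (186,172) and yellow cup (216,174) stay put. The key bank is at (376,250).

```bash
python3 - <<'E'
from h import *
i=img("top"); p=i["pixels"]; h=cv2.cvtColor(p,cv2.COLOR_BGR2HSV)
def blobs(m,x0,x1,y0,y1,mn):
    k=np.zeros(m.shape,np.uint8);k[y0:y1,x0:x1]=m[y0:y1,x0:x1]
    n,l,s,c=cv2.connectedComponentsWithStats(k.astype(np.uint8))
    return [(s[j],c[j]) for j in range(1,n) if s[j][4]>=mn]
H,S,V=h[...,0],h[...,1],h[...,2]
def show(name,b,z):
    for s,c in b: print(name,s.tolist(),c.round(1),"bbox ctr",ray(i,s[0]+(s[2]-1)/2,s[1]+(s[3]-1)/2,z).round(4),"cen",ray(i,*c,z).round(4))
show("cup",blobs(((H>35)&(H<100)&(S>15)),145,235,190,285,40),.054)
show("knob",blobs((V<70),295,318,192,215,20),.108)
show("lid",blobs(((H>8)&(H<24)&(S<150)&(V>150)),255,355,155,255,500),.086)
a=p.astype(int)
show("red",blobs((H<6)|(H>174)&(S>150),382,405,230,262,20),.046)
show("white",blobs((S<50)&(V>150),340,410,228,275,20),.056)
show("amber",blobs((H>14)&(H<28)&(S>170)&(V>170),350,372,238,270,20),.056)
k=np.zeros(V.shape,np.uint8);k[225:275,340:410]=(V<75)[225:275,340:410]
cs,_=cv2.findContours(k,0,2);c=max(cs,key=cv2.contourArea);r=cv2.minAreaRect(c)
print(r);b=cv2.boxPoints(r);print([ray(i,*q,.04).round(3)[:2] for q in b])
cv2.imwrite("pics/crop.png",cv2.resize(np.hstack([p[160:285,140:330],p[160:285,330:430]]),None,fx=2.7,fy=2.7,interpolation=2))
for z in (0,): print(ray(i,264,270,0),ray(i,316,265,0), ray(i,266,267,0))
E
```

```text
cup [163, 209, 17, 17, 209] [170.8 217.1] bbox ctr [0.5432 0.3327 0.054 ] cen [0.543  0.3333 0.054 ]
cup [196, 210, 16, 16, 199] [203.8 217.2] bbox ctr [0.5398 0.2415 0.054 ] cen [0.5407 0.2407 0.054 ]
cup [162, 244, 17, 16, 206] [169.9 251.6] bbox ctr [0.4466 0.3353 0.054 ] cen [0.4462 0.3356 0.054 ]
cup [199, 246, 17, 16, 202] [207.3 253.4] bbox ctr [0.4389 0.232  0.054 ] cen [0.4392 0.2311 0.054 ]
lid [266, 165, 80, 78, 4768] [305.2 203.8] bbox ctr [ 0.5685 -0.0452  0.086 ] cen [ 0.5677 -0.0443  0.086 ]
red [384, 237, 17, 19, 241] [391.7 245.9] bbox ctr [ 0.4497 -0.2827  0.046 ] cen [ 0.4499 -0.2818  0.046 ]
white [369, 241, 17, 19, 218] [377.  249.9] bbox ctr [ 0.4389 -0.2397  0.056 ] cen [ 0.4391 -0.2397  0.056 ]
((351.0294189453125, 257.1176452636719), (26.92145538330078, 2.425356388092041), 75.96376037597656)
[array([ 0.457, -0.157]), array([ 0.459, -0.163]), array([ 0.386, -0.18 ]), array([ 0.384, -0.173])]
[0.39126414 0.07945195 0.        ] [ 0.40257772 -0.06982156  0.        ] [0.39973343 0.0736073  0.        ]
```

View pics/crop.png

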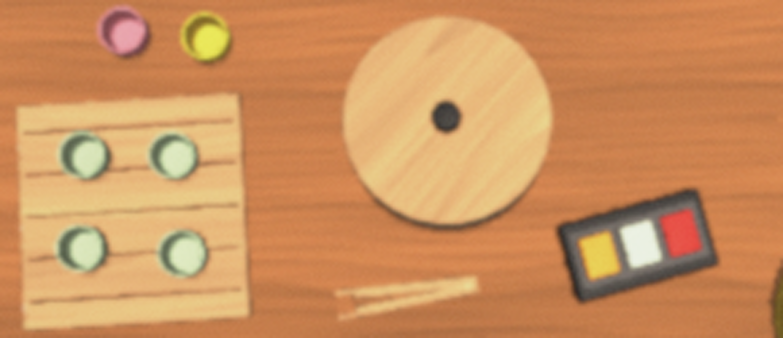

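The crop confirms the wooden-lidded grey warmer with its centre near (0.567, -0.044), four pale green cups, and the bank in the order amber–white–red from left to right (white at about (0.439, -0.240)). Key spacing measures 43.5 mm against 44 given, and the lid about 215 mm against 214. I'll press the white key first.

Call:
{"fn": "move_arm", "kwargs": {
  "steps": [0, 0, 0, 0.251, 0.303, -0.128, -1, 0, 0, 0, 0.251, 0.303, -0.128, -1, 0, 0, 0, 0.251, 0.303, -0.128, -1, 0, 0, 0, 0.251, 0.303, -0.128, -1, 0, 0, 0, 0.251, 0.303, -0.128, -1, 0, 0, 0, 0.251, 0.303, -0.128, -1, 0, 0, 0, 0.251, 0.303, -0.128, -1, 0, 0, 0, 0.251, 0.303, -0.128, -1, 0, 0, 0, 0.251, 0.303, -0.128, -1, 0, 0, 0, 0.251, 0.303, -0.128, -1],
  "squeeze": 30
}}

```text
clock: 1.15
position: [0.4392, -0.2387, 0.1195]
ee_rot: [-0.001, 0.986, 0.168, -0.001]
contact_force: [-0.1, -0.7, 0.7]
width: -0.0
gripper_force: 0.0
```

Call:
{"fn": "move_arm", "kwargs": {
  "steps": [0, 0, 0, 0, 0, -0.03, -1, 0, 0, 0, 0, 0, -0.04, -1, 0, 0, 0, 0, 0, -0.045, -1, 0, 0, 0, 0, 0, -0.05, -1, 0, 0, 0, 0, 0, -0.053, -1, 0, 0, 0, 0, 0, -0.056, -1, 0, 0, 0, 0, 0, -0.058, -1, 0, 0, 0, 0, 0, -0.058, -1, 0, 0, 0, 0, 0, -0.058, -1, 0, 0, 0, 0, 0, -0.058, -1]
}}

```text
clock: 2.15
position: [0.4391, -0.2411, 0.063]
ee_rot: [0.001, 0.986, 0.166, 0.0]
contact_force: [-3.7, -1.9, 5.9]
width: 0.0003
gripper_force: 2.7
```

Call:
{"fn": "move_arm", "kwargs": {
  "steps": [0, 0, 0, 0, 0, -0.002, -1, 0, 0, 0, 0, 0, -0.003, -1, 0, 0, 0, 0, 0, -0.003, -1, 0, 0, 0, 0, 0, -0.003, -1, 0, 0, 0, 0, 0, 0.02, -1, 0, 0, 0, 0, 0, 0.08, -1, 0, 0, 0, 0, 0, 0.12, -1, 0, 0, 0, 0, 0, 0.12, -1, 0, 0, 0, 0, 0, 0.12, 1, 0, 0, 0, 0, 0, 0.12, 1]
}}

```text
clock: 3.15
position: [0.4382, -0.2397, 0.1811]
ee_rot: [-0.001, 0.986, 0.166, -0.001]
contact_force: [-0.6, -0.2, -0.5]
width: 0.0283
gripper_force: 0.0
```

```bash
python3 - <<'E'
from h import *
i=img("side"); cv2.imwrite("pics/s1.png",cv2.resize(i["pixels"][140:320,230:430],None,fx=3,fy=3,interpolation=2))
j=img("top");p=j["pixels"]; cv2.imwrite("pics/t1.png",p); print(manip.get_state()["position"])
V=p.max(2);k=np.zeros(V.shape,np.uint8);k[192:215,294:318]=(V<70)[192:215,294:318]
n,l,s,c=cv2.connectedComponentsWithStats(k);print(s,c,[ray(j,*q,.112) for q in c[1:]])
E
```

```text
[ 0.43792919 -0.23966875  0.18051716]
[[     0      0    640    480 307177]
 [   301    199      7      9     23]] [[319.50120289 239.5028241 ]
 [303.43478261 201.7826087 ]] [array([ 0.56951761, -0.04036002,  0.112     ])]
```

View pics/s1.png

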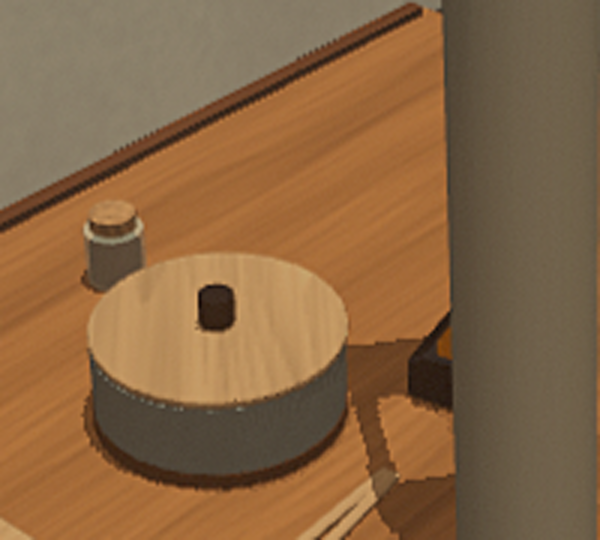

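The side view shows the lid seated on the grey warmer, but the arm hides the keys. I'll check them from the knob approach.

Call:
{"fn": "move_arm", "kwargs": {
  "steps": [0, 0, 0, 0.129, 0.196, 0, 1, 0, 0, 0, 0.129, 0.196, 0, 1, 0, 0, 0, 0.129, 0.196, 0, 1, 0, 0, 0, 0.129, 0.196, 0, 1, 0, 0, 0, 0.129, 0.196, 0, 1, 0, 0, 0, 0.129, 0.196, 0, 1, 0, 0, 0, 0.129, 0.196, 0, 1, 0, 0, 0, 0.129, 0.196, -0.03, 1, 0, 0, 0, 0.129, 0.196, -0.03, 1, 0, 0, 0, 0.129, 0.196, -0.03, 1]
}}

```text
clock: 4.25
position: [0.5666, -0.0454, 0.1516]
ee_rot: [-0.0, 0.986, 0.165, -0.001]
contact_force: [-0.3, 0.5, 0.5]
width: 0.0854
gripper_force: 0.0
```

```bash
python3 - <<'E'
from h import *
i=img("side"); j=img("top")
a=cv2.resize(i["pixels"][150:310,230:430],(500,400),interpolation=2);b=cv2.resize(j["pixels"][150:280,260:420],(492,400),interpolation=2)
cv2.imwrite("pics/c2.png",cv2.resize(np.hstack([a,b]),(790,319)))
cv2.imwrite("pics/t2.png",j["pixels"])
E
```

```text
(no output)
```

View pics/c2.png

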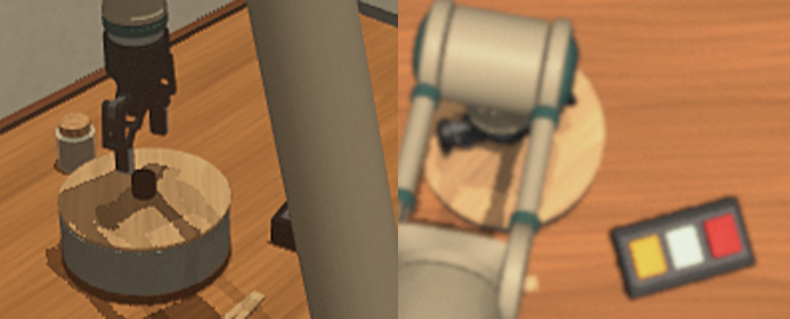

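```bash
python3 - <<'E'
from h import *
for f in("top0","t2"):
    p=cv2.imread(f"pics/{f}.png").astype(float)[225:275,335:415]
    b,g,r=p[...,0],p[...,1],p[...,2]; dx=np.arange(80)+335; dy=(np.arange(50)+225)[:,None]
    W={"red":np.clip(r-2.2*np.maximum(g,b)-20,0,None)*(dx>380),"white":np.clip(b-110,0,None),"amber":np.clip(np.minimum(g-b,r-b)-70,0,None)*(dx<372)}
    print(f,{k:(round((w*dx).sum()/w.sum(),2),round((w*dy).sum()/w.sum(),2),round(w.sum())) for k,w in W.items()})
E
```

```text
top0 {'red': (np.float64(391.86), np.float64(245.72), 4871), 'white': (np.float64(376.89), np.float64(249.88), 21047), 'amber': (np.float64(361.57), np.float64(254.2), 7458)}
t2 {'red': (np.float64(392.03), np.float64(245.62), 5380), 'white': (np.float64(376.49), np.float64(250.12), 20455), 'amber': (np.float64(361.57), np.float64(254.2), 7108)}
```

The white key's image centroid moved by -0.4 px, as expected for the full 10 mm, and amber is unchanged. Next I grip the knob.

Call:
{"fn": "move_arm", "kwargs": {
  "steps": [0, 0, 0, 0.001, 0.001, -0.0435, 1, 0, 0, 0, 0.001, 0.001, -0.0435, 1, 0, 0, 0, 0.001, 0.001, -0.0435, 1, 0, 0, 0, 0.001, 0.001, -0.0435, -1, 0, 0, 0, 0.001, 0.001, -0.0435, -1, 0, 0, 0, 0.001, 0.001, -0.0435, -1, 0, 0, 0, 0.001, 0.001, -0.0435, -1, 0, 0, 0, 0.001, 0.001, -0.0435, -1, 0, 0, 0, 0.001, 0.001, -0.0435, -1, 0, 0, 0, 0.001, 0.001, -0.0435, -1],
  "squeeze": 50
}}

```text
clock: 5.35
position: [0.5696, -0.0438, 0.11]
ee_rot: [0.001, 0.986, 0.166, 0.001]
contact_force: [-0.6, -0.7, 5.1]
width: 0.0285
gripper_force: 49.4
```

Call:
{"fn": "move_arm", "kwargs": {
  "steps": [0, 0, 0, 0, 0, 0.01, -1, 0, 0, 0, 0, 0, 0.02, -1, 0, 0, 0, 0, 0, 0.03, -1, 0, 0, 0, 0, 0, 0.05, -1, 0, 0, 0, 0, 0, 0.08, -1, 0, 0, 0, 0, 0, 0.1, -1, 0, 0, 0, 0, 0, 0.1, -1, 0, 0, 0, 0.02, -0.08, 0.1, -1, 0, 0, 0, 0.03, -0.12, 0.1, -1, 0, 0, 0, 0.03, -0.15, 0.1, -1]
}}

```text
clock: 6.35
position: [0.5989, -0.191, 0.2077]
ee_rot: [-0.0, 0.986, 0.166, -0.0]
contact_force: [0.7, 0.9, -3.6]
width: 0.0285
gripper_force: 50.1
```

Call:
{"fn": "move_arm", "kwargs": {
  "steps": [0, 0, 0, 0.013, -0.048, 0, -1, 0, 0, 0, 0.026, -0.096, 0, -1, 0, 0, 0, 0.041, -0.147, 0, -1, 0, 0, 0, 0.041, -0.147, -0.03, -1, 0, 0, 0, 0.041, -0.147, -0.07, -1, 0, 0, 0, 0.041, -0.147, -0.11, -1, 0, 0, 0, 0.041, -0.147, -0.14, -1, 0, 0, 0, 0.041, -0.147, -0.155, -1, 0, 0, 0, 0.041, -0.147, -0.16, -1, 0, 0, 0, 0.041, -0.147, -0.165, -1]
}}

```text
clock: 7.35
position: [0.6402, -0.3376, 0.0442]
ee_rot: [0.001, 0.986, 0.166, 0.001]
contact_force: [1.1, 0.7, -4.2]
width: 0.0283
gripper_force: 50.4
```

Call:
{"fn": "move_arm", "kwargs": {
  "steps": [0, 0, 0, 0, 0, -0.002, -1, 0, 0, 0, 0, 0, -0.004, -1, 0, 0, 0, 0, 0, -0.005, -1, 0, 0, 0, 0, 0, -0.005, -1, 0, 0, 0, 0, 0, -0.005, 0, 0, 0, 0, 0, 0, -0.005, 1, 0, 0, 0, 0, 0, -0.005, 1, 0, 0, 0, 0, 0, -0.005, 1, 0, 0, 0, 0, 0, -0.002, 1, 0, 0, 0, 0, 0, 0.03, 1]
}}

```text
clock: 8.35
position: [0.6367, -0.3355, 0.0697]
ee_rot: [-0.003, 0.986, 0.166, -0.004]
contact_force: [-0.4, -0.5, -0.6]
width: 0.0854
gripper_force: 0.0
```

Call:
{"fn": "move_arm", "kwargs": {
  "steps": [0, 0, 0, 0, 0, 0.05, 1, 0, 0, 0, 0, 0, 0.1, 1, 0, 0, 0, -0.01, 0.03, 0.14, 1, 0, 0, 0, -0.03, 0.08, 0.14, 1, 0, 0, -0.053, -0.1, 0.4, 0.14, 0.6, 0, 0, -0.053, -0.1, 0.4, 0.14, 0.6, 0, 0, -0.053, -0.1, 0.4, 0.14, 0.6, 0, 0, -0.053, -0.1, 0.4, 0.14, 0.6, 0, 0, -0.053, -0.1, 0.4, 0.14, 0.6, 0, 0, -0.053, -0.1, 0.4, 0.14, 0.6]
}}

```text
clock: 9.35
position: [0.5457, 0.0334, 0.2143]
ee_rot: [-0.0, 1.0, -0.0, 0.0]
contact_force: [0.6, 1.0, -0.3]
width: 0.068
gripper_force: 0.0
```

```bash
python3 - <<'E'
from h import *
print(manip.get_state()["position"],manip.get_state()["ee_rot"],manip.get_state()["qpos"])
for n in("top","side"):
    i=img(n); cv2.imwrite(f"pics/{n}3.png",i["pixels"])
E
```

```text
[0.54567678 0.03337895 0.21432379] [-5.60576993e-06  9.99999831e-01 -3.10399861e-04  4.91730007e-04] [-6.62426725e-02  2.54537308e-01  1.62209764e+00  7.97042167e-05
  1.26397712e+00  1.50515042e+00]
```

View pics/top3.png

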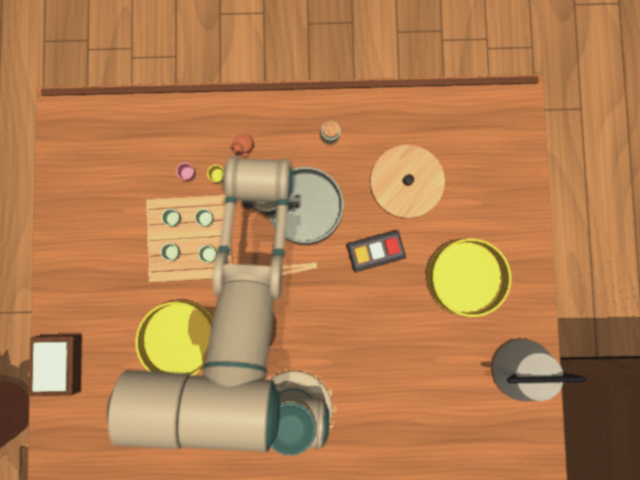

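The lid lies flat at (408,181), clear of the bank. The warmer is open at (306,205), and the cups still stand at (172,218), (205,218), (171,252) and (208,254).

Call:
{"fn": "move_arm", "kwargs": {
  "steps": [0, 0, 0, -0.006, 0.206, 0, 0.6, 0, 0, 0, -0.006, 0.206, 0, 0.6, 0, 0, 0, -0.006, 0.206, 0, 0.6, 0, 0, 0, -0.006, 0.206, 0, 0.6, 0, 0, 0, -0.006, 0.206, 0, 0.6, 0, 0, 0, -0.006, 0.206, 0, 0.6, 0, 0, 0, -0.006, 0.206, -0.05, 0.6, 0, 0, 0, -0.006, 0.206, -0.1, 0.6, 0, 0, 0, -0.006, 0.206, -0.12, 0.6, 0, 0, 0, -0.006, 0.206, -0.12, 0.6]
}}

```text
clock: 10.45
position: [0.5381, 0.2345, 0.0904]
ee_rot: [0.002, 1.0, -0.001, -0.004]
contact_force: [-0.8, -0.2, -0.0]
width: 0.0683
gripper_force: 0.0
```

```bash
cat >> h.py <<'E'
def cups(i,x0=145,x1=345,y0=160,y1=285,z=.054):
    h=cv2.cvtColor(i["pixels"],cv2.COLOR_BGR2HSV);H,S=h[...,0],h[...,1]
    k=np.zeros(H.shape,np.uint8);k[y0:y1,x0:x1]=((H>35)&(H<100)&(S>15))[y0:y1,x0:x1]
    n,l,s,c=cv2.connectedComponentsWithStats(k)
    return [(s[j].tolist(),ray(i,s[j][0]+(s[j][2]-1)/2,s[j][1]+(s[j][3]-1)/2,z).round(4)[:2]) for j in range(1,n) if s[j][4]>60]
E
python3 - <<'E'
from h import *
s=manip.get_state();print(s["position"])
i=img("top");print(cups(i,145,235,190))
j=img("side");cv2.imwrite("pics/s4.png",cv2.resize(j["pixels"][150:430,120:420],(600,560)))
p=i["pixels"];h=cv2.cvtColor(p,cv2.COLOR_BGR2HSV)
k=np.zeros(h.shape[:2],np.uint8);k[155:255,258:355]=(h[...,1]<70)[155:255,258:355];k=cv2.morphologyEx(k,2,np.ones((3,3)))
c=max(cv2.findContours(k,0,2)[0],key=cv2.contourArea);(u,v),r=cv2.minEnclosingCircle(c);print("pot",u,v,r,ray(i,u,v,.078),cv2.contourArea(c))
k=np.zeros(h.shape[:2],np.uint8);k[140:222,365:450]=((h[...,1]<150)&(h[...,2]>140))[140:222,365:450]
c=max(cv2.findContours(k,0,2)[0],key=cv2.contourArea);(u,v),r=cv2.minEnclosingCircle(c);print("lid",u,v,r,ray(i,u,v,.016))
E
```

```text
[0.53811987 0.23451351 0.0904162 ]
[([187, 190, 14, 18, 126], array([0.5941, 0.2695])), ([200, 202, 12, 23, 96], array([0.5524, 0.2359])), ([163, 216, 15, 10, 95], array([0.5334, 0.3355])), ([162, 245, 16, 9, 103], array([0.4536, 0.3367])), ([206, 246, 10, 15, 99], array([0.4401, 0.2222]))]
pot 304.95025634765625 205.0651092529297 38.269615173339844 [ 0.56532246 -0.0433926   0.078     ] 4435.0
lid 407.1400146484375 181.0 38.19248962402344 [ 0.6371803  -0.33587915  0.016     ]
```

View pics/s4.png

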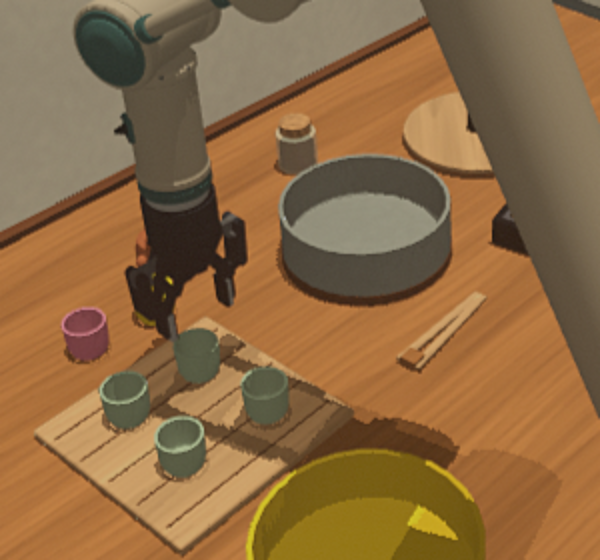

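The gripper hangs over the cup at (197,355) in the crop, with both fingers clear. Go down, close and lift.

Call:
{"fn": "move_arm", "kwargs": {
  "steps": [0, 0, 0, 0.002, 0.006, 0, 0.6, 0, 0, 0, 0.002, 0.006, -0.02, 0.6, 0, 0, 0, 0.002, 0.006, -0.04, 0.6, 0, 0, 0, 0.002, 0.006, -0.052, 0.6, 0, 0, 0, 0.002, 0.006, -0.052, 0.6, 0, 0, 0, 0.002, 0.006, -0.052, -0.2, 0, 0, 0, 0.002, 0.006, -0.052, -0.2, 0, 0, 0, 0.002, 0.006, -0.052, -0.2, 0, 0, 0, 0.002, 0.006, -0.052, -0.2, 0, 0, 0, 0.002, 0.006, -0.052, -0.2],
  "squeeze": 25
}}

```text
clock: 11.55
position: [0.5435, 0.2439, 0.0433]
ee_rot: [-0.0, 1.0, -0.0, 0.001]
contact_force: [-0.5, -0.6, 6.2]
width: 0.0485
gripper_force: 26.3
```

Call:
{"fn": "move_arm", "kwargs": {
  "steps": [0, 0, 0, 0, 0, 0.03, -0.2, 0, 0, 0, 0, 0, 0.07, -0.2, 0, 0, 0, 0, 0, 0.11, -0.2, 0, 0, 0, 0, 0, 0.11, -0.2, 0, 0, 0, 0.08, -0.281, 0.11, -0.2, 0, 0, 0, 0.08, -0.281, 0.11, -0.2, 0, 0, 0, 0.08, -0.281, 0.11, -0.2, 0, 0, 0, 0.08, -0.281, 0.11, -0.2, 0, 0, 0, 0.08, -0.281, 0.11, -0.2, 0, 0, 0, 0.08, -0.281, 0.11, -0.2]
}}

```text
clock: 12.55
position: [0.6223, -0.04, 0.1509]
ee_rot: [0.0, 1.0, -0.001, -0.001]
contact_force: [0.6, -0.1, -2.1]
width: 0.048
gripper_force: 26.5
```

Call:
{"fn": "move_arm", "kwargs": {
  "steps": [0, 0, 0, 0, -0.003, 0, -0.2, 0, 0, 0, 0, -0.003, -0.03, -0.2, 0, 0, 0, 0, -0.003, -0.06, -0.2, 0, 0, 0, 0, -0.003, -0.08, -0.2, 0, 0, 0, 0, -0.003, -0.09, -0.2, 0, 0, 0, 0, -0.003, -0.095, -0.2, 0, 0, 0, 0, -0.003, -0.098, -0.2, 0, 0, 0, 0, -0.003, -0.1, -0.2, 0, 0, 0, 0, -0.003, -0.1, -0.2, 0, 0, 0, 0, -0.003, -0.1, -0.2]
}}

```text
clock: 13.55
position: [0.6229, -0.0405, 0.0526]
ee_rot: [0.0, 1.0, -0.0, 0.001]
contact_force: [0.2, 0.0, -1.0]
width: 0.0482
gripper_force: 26.6
```

Call:
{"fn": "move_arm", "kwargs": {
  "steps": [0, 0, 0, 0, 0, -0.001, -0.2, 0, 0, 0, 0, 0, -0.002, -0.2, 0, 0, 0, 0, 0, -0.002, 0.1, 0, 0, 0, 0, 0, -0.002, 0.4, 0, 0, 0, 0, 0, -0.002, 0.4, 0, 0, 0, 0, 0, -0.002, 0.4, 0, 0, 0, 0, 0, 0.03, 0.4, 0, 0, 0, 0, 0, 0.07, 0.4, 0, 0, 0, 0, 0, 0.1, 0.4, 0, 0, 0, 0, 0, 0.1, 0.6]
}}

```text
clock: 14.55
position: [0.6255, -0.0409, 0.1567]
ee_rot: [0.001, 1.0, -0.0, 0.005]
contact_force: [0.7, 0.4, -0.1]
width: 0.0684
gripper_force: 0.0
```

Call:
{"fn": "move_arm", "kwargs": {
  "steps": [0, 0, 0, -0.08, 0.374, 0, 0.6, 0, 0, 0, -0.08, 0.374, 0, 0.6, 0, 0, 0, -0.08, 0.374, 0, 0.6, 0, 0, 0, -0.08, 0.374, 0, 0.6, 0, 0, 0, -0.08, 0.374, 0, 0.6, 0, 0, 0, -0.08, 0.374, 0, 0.6, 0, 0, 0, -0.08, 0.374, 0, 0.6, 0, 0, 0, -0.08, 0.374, 0, 0.6, 0, 0, 0, -0.08, 0.374, 0, 0.6, 0, 0, 0, -0.08, 0.374, -0.04, 0.6]
}}

```text
clock: 15.55
position: [0.5457, 0.3363, 0.1157]
ee_rot: [-0.002, 1.0, 0.001, 0.005]
contact_force: [1.4, 0.4, -0.5]
width: 0.0682
gripper_force: 0.0
```

```bash
python3 - <<'E'
from h import *
s=manip.get_state();print(s["position"])
i=img("top");print(cups(i))
j=img("side");cv2.imwrite("pics/s5.png",cv2.resize(j["pixels"][150:430,120:420],(600,560)))
E
```

```text
[0.54567074 0.3362583  0.11566809]
[([294, 177, 19, 19, 272], array([ 0.6227, -0.0383])), ([159, 211, 21, 15, 150], array([0.5405, 0.3383])), ([165, 244, 14, 16, 142], array([0.4465, 0.3311])), ([199, 246, 17, 16, 212], array([0.4389, 0.232 ]))]
```

View pics/s5.png

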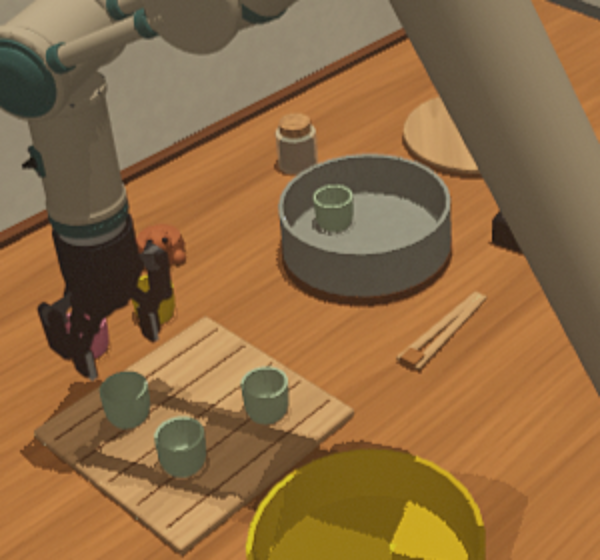

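The first cup stands upright in the warmer. The gripper is over the next cup at (125,400) in the crop.

Call:
{"fn": "move_arm", "kwargs": {
  "steps": [0, 0, 0, -0.002, -0.002, -0.02, 0.6, 0, 0, 0, -0.002, -0.002, -0.04, 0.6, 0, 0, 0, -0.002, -0.002, -0.066, 0.6, 0, 0, 0, -0.002, -0.002, -0.066, 0.6, 0, 0, 0, -0.002, -0.002, -0.066, -0.2, 0, 0, 0, -0.002, -0.002, -0.066, -0.2, 0, 0, 0, -0.002, -0.002, -0.066, -0.2, 0, 0, 0, -0.002, -0.002, -0.066, -0.2, 0, 0, 0, -0.002, -0.002, -0.066, -0.2, 0, 0, 0, -0.002, -0.002, 0.044, -0.2]
}}

```text
clock: 16.65
position: [0.5359, 0.3293, 0.0902]
ee_rot: [0.003, 1.0, -0.0, -0.007]
contact_force: [-0.0, 1.8, -0.5]
width: 0.0479
gripper_force: 26.7
```

Call:
{"fn": "move_arm", "kwargs": {
  "steps": [0, 0, 0, 0, 0, 0.03, -0.2, 0, 0, 0, 0, 0, 0.06, -0.2, 0, 0, 0, -0.028, -0.376, 0.06, -0.2, 0, 0, 0, -0.028, -0.376, 0.06, -0.2, 0, 0, 0, -0.028, -0.376, 0.06, -0.2, 0, 0, 0, -0.028, -0.376, 0.06, -0.2, 0, 0, 0, -0.028, -0.376, 0.06, -0.2, 0, 0, 0, -0.028, -0.376, 0.06, -0.2, 0, 0, 0, -0.028, -0.376, 0.06, -0.2, 0, 0, 0, -0.028, -0.376, 0.06, -0.2]
}}

```text
clock: 17.65
position: [0.5116, -0.0477, 0.1559]
ee_rot: [0.001, 1.0, -0.001, -0.0]
contact_force: [0.3, 0.5, -1.6]
width: 0.0478
gripper_force: 26.7
```

Call:
{"fn": "move_arm", "kwargs": {
  "steps": [0, 0, 0, 0.001, 0.001, 0, -0.2, 0, 0, 0, 0.001, 0.001, -0.03, -0.2, 0, 0, 0, 0.001, 0.001, -0.06, -0.2, 0, 0, 0, 0.001, 0.001, -0.08, -0.2, 0, 0, 0, 0.001, 0.001, -0.09, -0.2, 0, 0, 0, 0.001, 0.001, -0.095, -0.2, 0, 0, 0, 0.001, 0.001, -0.099, -0.2, 0, 0, 0, 0.001, 0.001, -0.099, -0.2, 0, 0, 0, 0.001, 0.001, -0.099, -0.2, 0, 0, 0, 0.001, 0.001, -0.099, -0.2]
}}

```text
clock: 18.65
position: [0.5139, -0.0435, 0.0576]
ee_rot: [0.0, 1.0, -0.0, 0.001]
contact_force: [0.2, 0.3, -0.7]
width: 0.0474
gripper_force: 26.7
```

Call:
{"fn": "move_arm", "kwargs": {
  "steps": [0, 0, 0, 0, 0, -0.001, -0.2, 0, 0, 0, 0, 0, -0.002, -0.2, 0, 0, 0, 0, 0, -0.003, -0.2, 0, 0, 0, 0, 0, -0.004, -0.2, 0, 0, 0, 0, 0, -0.004, -0.2, 0, 0, 0, 0, 0, -0.004, -0.2, 0, 0, 0, 0, 0, -0.004, -0.2, 0, 0, 0, 0, 0, -0.004, -0.2, 0, 0, 0, 0, 0, -0.004, -0.2, 0, 0, 0, 0, 0, -0.004, -0.2]
}}

```text
clock: 19.65
position: [0.5137, -0.0435, 0.0551]
ee_rot: [0.0, 1.0, -0.0, 0.001]
contact_force: [-4.5, -0.2, 16.0]
width: 0.0479
gripper_force: 28.0
```

Call:
{"fn": "move_arm", "kwargs": {
  "steps": [0, 0, 0, 0, 0, 0.002, -0.2, 0, 0, 0, 0, 0, 0.002, -0.2, 0, 0, 0, 0, 0, 0.002, 0.1, 0, 0, 0, 0, 0, 0.002, 0.4, 0, 0, 0, 0, 0, 0.002, 0.4, 0, 0, 0, 0, 0, 0.002, 0.4, 0, 0, 0, 0, 0, 0.03, 0.4, 0, 0, 0, 0, 0, 0.06, 0.4, 0, 0, 0, 0, 0, 0.1, 0.4, 0, 0, 0, 0, 0, 0.1, 0.6]
}}

```text
clock: 20.65
position: [0.517, -0.0441, 0.1576]
ee_rot: [0.001, 1.0, -0.0, 0.005]
contact_force: [0.6, 0.7, 0.7]
width: 0.0684
gripper_force: 0.0
```

Call:
{"fn": "move_arm", "kwargs": {
  "steps": [0, 0, 0.25, -0.068, 0.378, 0, 0.6, 0, 0, 0.25, -0.068, 0.378, 0, 0.6, 0, 0, 0.25, -0.068, 0.378, 0, 0.6, 0, 0, 0.25, -0.068, 0.378, 0, 0.6, 0, 0, 0.25, -0.068, 0.378, 0, 0.6, 0, 0, 0.25, -0.068, 0.378, 0, 0.6, 0, 0, 0.25, -0.068, 0.378, 0, 0.6, 0, 0, 0.25, -0.068, 0.378, 0, 0.6, 0, 0, 0.25, -0.068, 0.378, 0, 0.6, 0, 0, 0.25, -0.068, 0.378, 0, 0.6]
}}

```text
clock: 21.65
position: [0.4444, 0.3358, 0.1516]
ee_rot: [-0.0, 0.729, 0.685, -0.001]
contact_force: [0.3, -0.1, -1.0]
width: 0.0684
gripper_force: 0.0
```

```bash
python3 - <<'E'
from h import *
s=manip.get_state();print(s["position"],s["ee_rot"],s["qpos"].round(2))
i=img("top");print(cups(i))
j=img("side");cv2.imwrite("pics/s6.png",cv2.resize(j["pixels"][150:430,120:420],(600,560)))
E
```

```text
[0.44438913 0.33582078 0.1515726 ] [-1.62746375e-04  7.28679508e-01  6.84854349e-01 -8.18250765e-04] [ 0.52  0.32  1.69 -0.    1.13  0.58]
[([294, 177, 19, 19, 272], array([ 0.6227, -0.0383])), ([296, 214, 19, 19, 271], array([ 0.5183, -0.042 ])), ([159, 244, 20, 16, 224], array([0.4467, 0.3394])), ([200, 246, 16, 16, 203], array([0.4389, 0.2306]))]
```

View pics/s6.png

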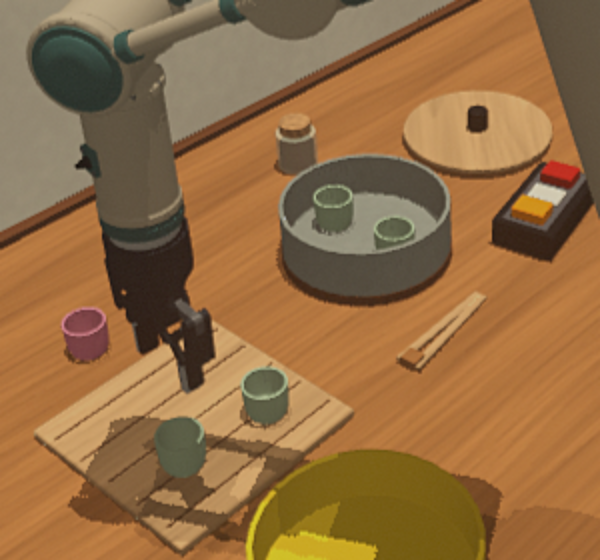

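Both placed cups stand upright, the white key is down, and red and amber are up. The gripper is over the cup at (180,445) in the crop.

Call:
{"fn": "move_arm", "kwargs": {
  "steps": [0, 0, 0.01, 0.001, 0, -0.03, 0.6, 0, 0, 0.01, 0.001, 0, -0.06, 0.6, 0, 0, 0.01, 0.001, 0, -0.09, 0.6, 0, 0, 0.01, 0.001, 0, -0.107, 0.6, 0, 0, 0.01, 0.001, 0, -0.107, 0.6, 0, 0, 0.01, 0.001, 0, -0.107, -0.2, 0, 0, 0.01, 0.001, 0, -0.107, -0.2, 0, 0, 0.01, 0.001, 0, -0.107, -0.2, 0, 0, 0.01, 0.001, 0, -0.107, -0.2, 0, 0, 0.01, 0.001, 0, -0.107, -0.2]
}}

```text
clock: 22.75
position: [0.4468, 0.3348, 0.0466]
ee_rot: [0.0, 0.71, 0.704, 0.001]
contact_force: [-0.1, 0.1, 2.5]
width: 0.0478
gripper_force: 26.1
```

Call:
{"fn": "move_arm", "kwargs": {
  "steps": [0, 0, 0, 0, 0, 0.03, -0.2, 0, 0, 0, 0, 0, 0.07, -0.2, 0, 0, 0, 0, 0, 0.11, -0.2, 0, 0, 0, 0.12, -0.325, 0.11, -0.2, 0, 0, 0, 0.12, -0.325, 0.11, -0.2, 0, 0, 0, 0.12, -0.325, 0.11, -0.2, 0, 0, 0, 0.12, -0.325, 0.11, -0.2, 0, 0, 0, 0.12, -0.325, 0.11, -0.2, 0, 0, 0, 0.12, -0.325, 0.11, -0.2, 0, 0, 0, 0.12, -0.325, 0.11, -0.2]
}}

```text
clock: 23.75
position: [0.5668, 0.0073, 0.1561]
ee_rot: [0.0, 0.71, 0.704, 0.0]
contact_force: [1.5, -0.5, -0.5]
width: 0.0477
gripper_force: 26.4
```

Call:
{"fn": "move_arm", "kwargs": {
  "steps": [0, 0, 0, 0, 0, 0, -0.2, 0, 0, 0, 0, 0, 0, -0.2, 0, 0, 0, 0, 0, -0.03, -0.2, 0, 0, 0, 0, 0, -0.06, -0.2, 0, 0, 0, 0, 0, -0.08, -0.2, 0, 0, 0, 0, 0, -0.09, -0.2, 0, 0, 0, 0, 0, -0.097, -0.2, 0, 0, 0, 0, 0, -0.097, -0.2, 0, 0, 0, 0, 0, -0.097, -0.2, 0, 0, 0, 0, 0, -0.097, -0.2]
}}

```text
clock: 24.75
position: [0.5672, 0.0096, 0.0599]
ee_rot: [0.001, 0.71, 0.704, 0.001]
contact_force: [-1.0, 0.2, -0.4]
width: 0.0482
gripper_force: 26.4
```

Lower 5 mm, then release, rise and open.

Call:
{"fn": "move_arm", "kwargs": {
  "steps": [0, 0, 0, 0, 0, -0.002, -0.2, 0, 0, 0, 0, 0, -0.004, -0.2, 0, 0, 0, 0, 0, -0.005, -0.2, 0, 0, 0, 0, 0, -0.005, -0.2, 0, 0, 0, 0, 0, -0.004, 0.1, 0, 0, 0, 0, 0, -0.004, 0.4, 0, 0, 0, 0, 0, -0.004, 0.4, 0, 0, 0, 0, 0, -0.004, 0.4, 0, 0, 0, 0, 0, 0.03, 0.4, 0, 0, 0, 0, 0, 0.07, 0.4]
}}

```text
clock: 25.75
position: [0.5649, 0.0097, 0.1277]
ee_rot: [-0.002, 0.71, 0.704, -0.002]
contact_force: [1.0, 0.7, -0.0]
width: 0.06
gripper_force: 0.0
```

Call:
{"fn": "move_arm", "kwargs": {
  "steps": [0, 0, 0, 0, 0, 0.03, 0.4, 0, 0, 0, -0.128, 0.222, 0.03, 0.6, 0, 0, 0, -0.128, 0.222, 0.03, 0.6, 0, 0, 0, -0.128, 0.222, 0.03, 0.6, 0, 0, 0, -0.128, 0.222, 0.03, 0.6, 0, 0, 0, -0.128, 0.222, 0.03, 0.6, 0, 0, 0, -0.128, 0.222, 0.03, 0.6, 0, 0, 0, -0.128, 0.222, 0.03, 0.6, 0, 0, 0, -0.128, 0.222, 0.03, 0.6, 0, 0, 0, -0.128, 0.222, 0.03, 0.6]
}}

```text
clock: 26.75
position: [0.4394, 0.2304, 0.1588]
ee_rot: [0.0, 0.711, 0.704, 0.0]
contact_force: [-0.1, 0.6, -0.1]
width: 0.0679
gripper_force: 0.0
```

```bash
python3 - <<'E'
from h import *
s=manip.get_state();print(s["position"],s["ee_rot"])
i=img("top");print(cups(i))
j=img("side");cv2.imwrite("pics/s7.png",cv2.resize(j["pixels"][150:430,120:420],(600,560)))
E
```

```text
[0.43938125 0.23043428 0.15877615] [3.44170709e-04 7.10615050e-01 7.03580935e-01 1.88229875e-05]
[([295, 177, 18, 19, 272], array([ 0.6226, -0.0397])), ([276, 197, 18, 19, 271], array([0.5673, 0.0144])), ([180, 215, 22, 42, 378], array([0.4901, 0.278 ])), ([296, 214, 19, 19, 266], array([ 0.5183, -0.042 ])), ([198, 246, 18, 16, 192], array([0.439 , 0.2334]))]
```

View pics/s7.png

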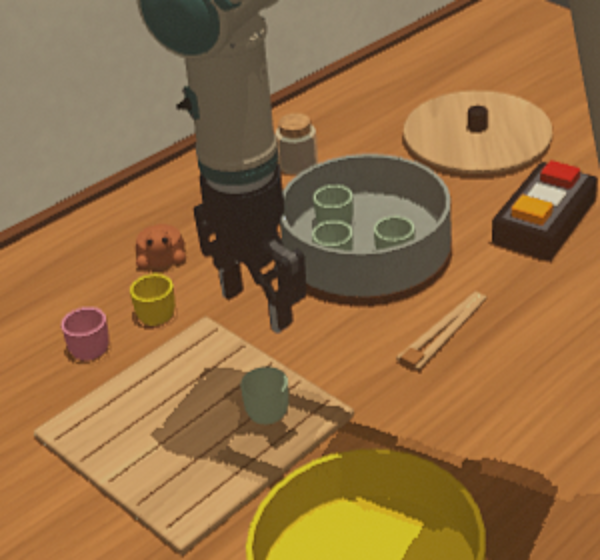

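Three cups are in and upright. The last one, at (265,395) in the crop, is under the gripper.

Call:
{"fn": "move_arm", "kwargs": {
  "steps": [0, 0, 0, 0, 0.001, -0.03, 0.6, 0, 0, 0, 0, 0.001, -0.06, 0.6, 0, 0, 0, 0, 0.001, -0.09, 0.6, 0, 0, 0, 0, 0.001, -0.113, 0.6, 0, 0, 0, 0, 0.001, -0.113, 0.6, 0, 0, 0, 0, 0.001, -0.113, -0.2, 0, 0, 0, 0, 0.001, -0.113, -0.2, 0, 0, 0, 0, 0.001, -0.113, -0.2, 0, 0, 0, 0, 0.001, -0.113, -0.2, 0, 0, 0, 0, 0.001, -0.113, -0.2]
}}

```text
clock: 27.85
position: [0.4392, 0.2328, 0.0468]
ee_rot: [0.001, 0.71, 0.704, 0.001]
contact_force: [-0.5, -0.2, 3.7]
width: 0.0482
gripper_force: 26.2
```

Call:
{"fn": "move_arm", "kwargs": {
  "steps": [0, 0, 0, 0, 0, 0.03, -0.2, 0, 0, 0, 0, 0, 0.07, -0.2, 0, 0, 0, 0, 0, 0.11, -0.2, 0, 0, 0, 0.127, -0.328, 0.11, -0.2, 0, 0, 0, 0.127, -0.328, 0.11, -0.2, 0, 0, 0, 0.127, -0.328, 0.11, -0.2, 0, 0, 0, 0.127, -0.328, 0.11, -0.2, 0, 0, 0, 0.127, -0.328, 0.11, -0.2, 0, 0, 0, 0.127, -0.328, 0.11, -0.2, 0, 0, 0, 0.127, -0.328, 0.11, -0.2]
}}

```text
clock: 28.85
position: [0.565, -0.0957, 0.156]
ee_rot: [0.0, 0.71, 0.704, 0.0]
contact_force: [1.3, 0.8, -1.0]
width: 0.048
gripper_force: 26.5
```

Call:
{"fn": "move_arm", "kwargs": {
  "steps": [0, 0, 0, 0.001, 0, -0.03, -0.2, 0, 0, 0, 0.001, 0, -0.06, -0.2, 0, 0, 0, 0.001, 0, -0.08, -0.2, 0, 0, 0, 0.001, 0, -0.09, -0.2, 0, 0, 0, 0.001, 0, -0.095, -0.2, 0, 0, 0, 0.001, 0, -0.097, -0.2, 0, 0, 0, 0.001, 0, -0.099, -0.2, 0, 0, 0, 0.001, 0, -0.101, -0.2, 0, 0, 0, 0.001, 0, -0.102, -0.2, 0, 0, 0, 0.001, 0, -0.102, -0.2]
}}

```text
clock: 29.85
position: [0.5663, -0.0939, 0.0548]
ee_rot: [0.001, 0.71, 0.704, 0.0]
contact_force: [-0.6, 1.0, 3.7]
width: 0.0478
gripper_force: 26.9
```

Call:
{"fn": "move_arm", "kwargs": {
  "steps": [0, 0, 0, 0, 0, 0, 0.1, 0, 0, 0, 0, 0, 0, 0.4, 0, 0, 0, 0, 0, 0, 0.4, 0, 0, 0, 0, 0, 0, 0.4, 0, 0, 0, 0, 0, 0.03, 0.4, 0, 0, 0, 0, 0, 0.07, 0.4, 0, 0, 0, 0, 0, 0.11, 0.4, 0, 0, 0, 0, 0, 0.11, 0.6, 0, 0, 0, 0.05, -0.1, 0.11, 1, 0, 0, 0, 0.05, -0.1, 0.11, 1]
}}

```text
clock: 30.85
position: [0.6105, -0.1829, 0.1639]
ee_rot: [-0.0, 0.709, 0.705, 0.0]
contact_force: [0.8, -0.3, 0.6]
width: 0.0854
gripper_force: 0.0
```

Call:
{"fn": "move_arm", "kwargs": {
  "steps": [0, 0, 0, 0.026, -0.153, 0, 1, 0, 0, 0, 0.026, -0.153, 0, 1, 0, 0, 0, 0.026, -0.153, 0, 1, 0, 0, 0, 0.026, -0.153, 0, 1, 0, 0, 0, 0.026, -0.153, -0.04, 1, 0, 0, 0, 0.026, -0.153, -0.04, 1, 0, 0, 0, 0.026, -0.153, -0.04, 1, 0, 0, 0, 0.026, -0.153, -0.04, 1, 0, 0, 0, 0.026, -0.153, -0.04, 1, 0, 0, 0, 0.026, -0.153, -0.04, 1]
}}

```text
clock: 31.85
position: [0.6372, -0.3361, 0.1255]
ee_rot: [0.001, 0.71, 0.704, 0.0]
contact_force: [0.5, -0.2, -0.0]
width: 0.0853
gripper_force: 0.0
```

```bash
python3 - <<'E'
from h import *
s=manip.get_state();print(s["position"],s["ee_rot"])
i=img("top");print([(c[1],ray(i,c[0][0]+(c[0][2]-1)/2,c[0][1]+(c[0][3]-1)/2,.062)[:2].round(4)) for c in cups(i)])
j=img("side");cv2.imwrite("pics/s8.png",np.hstack([cv2.resize(j["pixels"][150:400,240:440],(400,500)),cv2.resize(i["pixels"][140:280,250:360],(392,500))]))
E
```

```text
[ 0.63721127 -0.33614108  0.12549132] [1.29771786e-03 7.09752821e-01 7.04449549e-01 2.85551375e-04]
[(array([ 0.6227, -0.0383]), array([ 0.6213, -0.0385])), (array([0.5673, 0.0144]), array([0.5662, 0.0139])), (array([ 0.5678, -0.0918]), array([ 0.5667, -0.0917])), (array([ 0.5183, -0.042 ]), array([ 0.5175, -0.0422])), (array([0.4524, 0.0773]), array([0.4519, 0.0765]))]
```

View pics/s8.png

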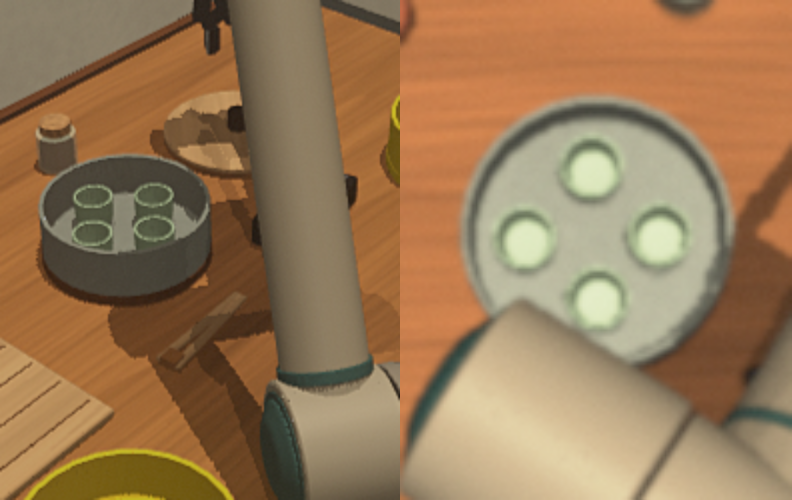

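All four cups stand upright, evenly spaced in the warmer. Grip the knob again and lift.

Call:
{"fn": "move_arm", "kwargs": {
  "steps": [0, 0, 0, 0, 0, -0.04, 1, 0, 0, 0, 0, 0, -0.07, 1, 0, 0, 0, 0, 0, -0.084, 1, 0, 0, 0, 0, 0, -0.084, 1, 0, 0, 0, 0, 0, -0.084, -1, 0, 0, 0, 0, 0, -0.084, -1, 0, 0, 0, 0, 0, -0.084, -1, 0, 0, 0, 0, 0, -0.084, -1, 0, 0, 0, 0, 0, -0.084, -1, 0, 0, 0, 0, 0, -0.084, -1],
  "squeeze": 50
}}

```text
clock: 32.95
position: [0.6375, -0.3368, 0.0416]
ee_rot: [0.002, 0.71, 0.704, 0.0]
contact_force: [-0.4, -0.5, 5.4]
width: 0.0288
gripper_force: 50.0
```

Call:
{"fn": "move_arm", "kwargs": {
  "steps": [0, 0, 0, 0, 0, 0.02, -1, 0, 0, 0, 0, 0, 0.05, -1, 0, 0, 0, 0, 0, 0.09, -1, 0, 0, 0, 0, 0, 0.13, -1, 0, 0, 0, 0, 0, 0.16, -1, 0, 0, 0, -0.01, 0.04, 0.16, -1, 0, 0, 0, -0.02, 0.08, 0.16, -1, 0, 0, 0, -0.03, 0.12, 0.16, -1, 0, 0, 0, -0.03, 0.14, 0.16, -1, 0, 0, 0, -0.03, 0.14, 0.16, -1]
}}

```text
clock: 33.95
position: [0.6056, -0.1928, 0.1993]
ee_rot: [-0.001, 0.709, 0.705, 0.0]
contact_force: [-0.1, -0.7, -3.5]
width: 0.0284
gripper_force: 50.1
```

Call:
{"fn": "move_arm", "kwargs": {
  "steps": [0, 0, 0, -0.013, 0.05, 0, -1, 0, 0, 0, -0.026, 0.1, 0, -1, 0, 0, 0, -0.039, 0.149, 0, -1, 0, 0, 0, -0.039, 0.149, -0.01, -1, 0, 0, 0, -0.039, 0.149, -0.03, -1, 0, 0, 0, -0.039, 0.149, -0.05, -1, 0, 0, 0, -0.039, 0.149, -0.07, -1, 0, 0, 0, -0.039, 0.149, -0.07, -1, 0, 0, 0, -0.039, 0.149, -0.07, -1, 0, 0, 0, -0.039, 0.149, -0.07, -1]
}}

```text
clock: 34.95
position: [0.5687, -0.0481, 0.1307]
ee_rot: [0.001, 0.71, 0.704, 0.001]
contact_force: [0.7, -0.6, -2.2]
width: 0.028
gripper_force: 50.1
```

Call:
{"fn": "move_arm", "kwargs": {
  "steps": [0, 0, 0, -0.001, 0.003, 0, -1, 0, 0, 0, -0.001, 0.003, 0, -1, 0, 0, 0, -0.001, 0.003, -0.004, -1, 0, 0, 0, -0.001, 0.003, -0.008, -1, 0, 0, 0, -0.001, 0.003, -0.011, -1, 0, 0, 0, -0.001, 0.003, -0.013, -1, 0, 0, 0, -0.001, 0.003, -0.015, -1, 0, 0, 0, -0.001, 0.003, -0.016, -1, 0, 0, 0, -0.001, 0.003, -0.016, -1, 0, 0, 0, -0.001, 0.003, -0.016, -1]
}}

```text
clock: 35.95
position: [0.5666, -0.0443, 0.1138]
ee_rot: [0.0, 0.71, 0.704, 0.0]
contact_force: [0.8, -0.5, -2.7]
width: 0.028
gripper_force: 50.1
```

Still carrying the lid's weight with the plug inside the rim, so it fits. Lower the rest of the way and release.

Call:
{"fn": "move_arm", "kwargs": {
  "steps": [0, 0, 0, 0, 0, -0.001, -1, 0, 0, 0, 0, 0, -0.002, -1, 0, 0, 0, 0, 0, -0.003, -1, 0, 0, 0, 0, 0, -0.004, -1, 0, 0, 0, 0, 0, -0.004, -1, 0, 0, 0, 0, 0, -0.004, -1, 0, 0, 0, 0, 0, -0.004, -1, 0, 0, 0, 0, 0, -0.004, -1, 0, 0, 0, 0, 0, -0.004, -1, 0, 0, 0, 0, 0, -0.004, -1]
}}

```text
clock: 36.95
position: [0.5665, -0.0443, 0.1115]
ee_rot: [0.001, 0.71, 0.704, 0.0]
contact_force: [-2.4, 1.3, 7.2]
width: 0.0282
gripper_force: 51.3
```

Call:
{"fn": "move_arm", "kwargs": {
  "steps": [0, 0, 0, 0, 0, 0.001, 0, 0, 0, 0, 0, 0, 0.001, 1, 0, 0, 0, 0, 0, 0.001, 1, 0, 0, 0, 0, 0, 0.001, 1, 0, 0, 0, 0, 0, 0.02, 1, 0, 0, 0, 0, 0, 0.05, 1, 0, 0, 0, 0, 0, 0.09, 1, 0, 0, 0, 0, 0, 0.09, 1, 0, 0, 0, -0.05, -0.08, 0.07, -1, 0, 0, 0, -0.05, -0.08, 0.07, -1]
}}

```text
clock: 37.95
position: [0.5163, -0.1245, 0.1795]
ee_rot: [0.001, 0.709, 0.705, 0.0]
contact_force: [0.0, -0.5, -0.4]
width: 0.0591
gripper_force: 0.0
```

```bash
python3 - <<'E'
from h import *
s=manip.get_state();print(s["position"],s["contact_force"])
i=img("top");j=img("side");cv2.imwrite("pics/s9.png",np.hstack([cv2.resize(j["pixels"][180:320,230:390],(400,350)),cv2.resize(i["pixels"][150:280,255:410],(400,350))]))
E
```

```text
[ 0.51632767 -0.12449407  0.17948222] [ 0.0302712  -0.51932882 -0.40376263]
```

View pics/s9.png

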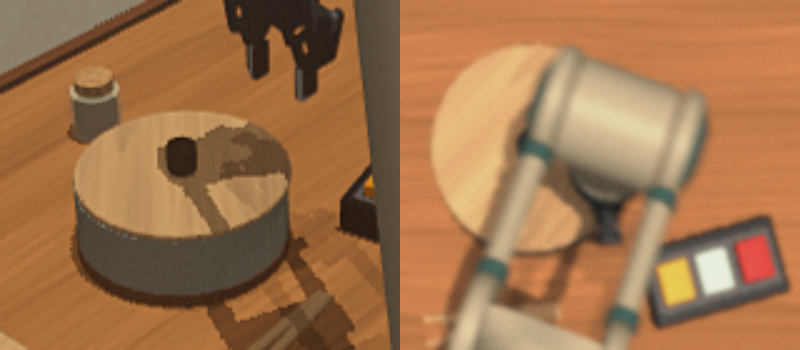

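The lid sits fully home: the rim is level all round and the release height was 0.1115. Next is the amber key at about (0.428, -0.197).

Call:
{"fn": "move_arm", "kwargs": {
  "steps": [0, 0, 0, -0.088, -0.073, 0, -1, 0, 0, 0, -0.088, -0.073, 0, -1, 0, 0, 0, -0.088, -0.073, 0, -1, 0, 0, 0, -0.088, -0.073, 0, -1, 0, 0, 0, -0.088, -0.073, -0.03, -1, 0, 0, 0, -0.088, -0.073, -0.06, -1, 0, 0, 0, -0.088, -0.073, -0.08, -1, 0, 0, 0, -0.088, -0.073, -0.08, -1, 0, 0, 0, -0.088, -0.073, -0.08, -1, 0, 0, 0, -0.088, -0.073, -0.08, -1]
}}

```text
clock: 39.05
position: [0.4301, -0.1974, 0.1009]
ee_rot: [0.001, 0.71, 0.704, 0.0]
contact_force: [0.0, 0.3, -0.5]
width: 0.0
gripper_force: 0.0
```

```bash
python3 - <<'E'
from h import *
i=img("top");print(ray(i,361.6,254.2,.056), manip.get_state()["position"])
E
```

```text
[ 0.42812073 -0.19683757  0.056     ] [ 0.42990709 -0.19753009  0.10101316]
```

Call:
{"fn": "move_arm", "kwargs": {
  "steps": [0, 0, 0, -0.001, 0, -0.02, -1, 0, 0, 0, -0.001, 0, -0.028, -1, 0, 0, 0, -0.001, 0, -0.033, -1, 0, 0, 0, -0.001, 0, -0.036, -1, 0, 0, 0, -0.001, 0, -0.038, -1, 0, 0, 0, -0.001, 0, -0.04, -1, 0, 0, 0, -0.001, 0, -0.042, -1, 0, 0, 0, -0.001, 0, -0.042, -1, 0, 0, 0, -0.001, 0, -0.042, -1, 0, 0, 0, -0.001, 0, -0.042, -1]
}}

```text
clock: 40.1
position: [0.428, -0.1974, 0.0627]
ee_rot: [0.001, 0.71, 0.704, 0.0]
contact_force: [-8.3, 6.0, 40.7]
width: 0.0001
gripper_force: 20.4
```

Hard stop reached at 41 N. Go up and move clear.

Call:
{"fn": "move_arm", "kwargs": {
  "steps": [0, 0, 0, 0, 0, 0.02, -1, 0, 0, 0, 0, 0, 0.06, -1, 0, 0, 0, 0, 0, 0.11, -1, 0, 0, 0, 0, 0, 0.15, -1, 0, 0, 0, 0, 0.45, 0.15, -1, 0, 0, 0, 0, 0.45, 0.15, -1, 0, 0, 0, 0, 0.45, 0.15, -1, 0, 0, 0, 0, 0.45, 0.15, -1, 0, 0, 0, 0, 0.45, 0.15, -1, 0, 0, 0, 0, 0.45, 0.15, -1]
}}

```text
clock: 41.1
position: [0.4274, 0.1046, 0.2083]
ee_rot: [0.001, 0.71, 0.704, 0.001]
contact_force: [1.1, -0.9, -0.1]
width: -0.0001
gripper_force: 0.0
```

Call:
{"fn": "move_arm", "kwargs": {
  "steps": [0, 0, 0, 0, 0.2, 0, -1, 0, 0, 0, 0, 0.2, 0, -1, 0, 0, 0, 0, 0.2, 0, -1, 0, 0, 0, 0, 0.2, 0, -1, 0, 0, 0, 0, 0.2, 0, -1, 0, 0, 0, 0, 0.2, 0, -1, 0, 0, 0, 0, 0.2, 0, -1, 0, 0, 0, 0, 0.2, 0, -1, 0, 0, 0, 0, 0.2, 0, -1, 0, 0, 0, 0, 0.2, 0, -1]
}}

```text
clock: 42.1
position: [0.4278, 0.3017, 0.208]
ee_rot: [0.0, 0.711, 0.704, 0.0]
contact_force: [-0.1, -0.7, 0.2]
width: 0.0005
gripper_force: 0.0
```

```bash
python3 - <<'E'
from h import *
s=manip.get_state();print(s["position"],s["contact_force"])
i=img("top");j=img("side");cv2.imwrite("pics/s10.png",np.hstack([cv2.resize(j["pixels"][190:310,250:430],(480,320),interpolation=2),cv2.resize(i["pixels"][155:275,260:412],(320,320))]))
E
```

```text
[0.42777377 0.30172517 0.20802006] [-0.05583677 -0.70033642  0.24803972]
```

View pics/s10.png

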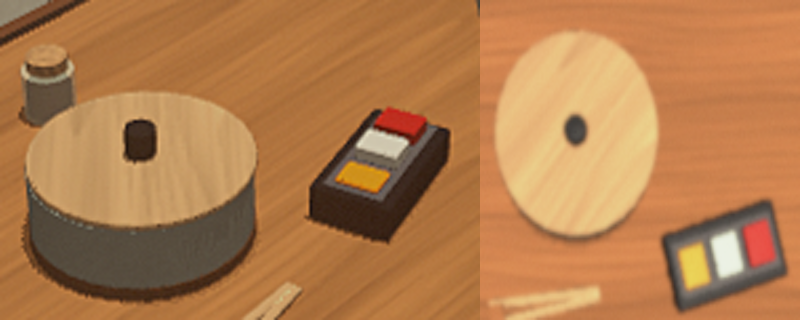

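The amber key is down, red and white are up, and the lid is level and centred. Time to hand in.

```bash
python3 -c "
from rig import manip
print(manip.sign_off())"
```

```text
the job is handed in; nothing more can be done
None
```

I completed the task and handed it in at about 42 s: four cups upright in the warmer, lid fully home, amber key alone down, and the tea pet, jar and tong never touched; the sign-off returned no verdict.

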